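# Pair a drawing pen: dock it and hold the recessed pairing button with a brush handle

### The job

Pair the digital pen with its dock: take the pen out of the wooden block, stand it tip down in the dock's raised well, fully home, and let go of it. Then take the round pointed brush out of the block, reach its bare handle end down through the access hole in the dock's deck and hold the recessed pairing button all the way down. Finish while the gripper is still holding the brush, upright, with the button pressed, and leave everything else where it is.

Things in the scene. Friction and masses are not known exactly. Their poses are not given: they have to be found in the camera images.
- dock: Grey plastic charging and pairing dock of a drawing tablet, 104 x 154 mm, fixed; turned up to 0.5 rad. Origin: centre of its underside; z up, x from front to rear. Deck 42 mm above the table. Towards its +y end a round pedestal (60 mm across, 49 at its top) rises to 66 mm with the pen well in its middle; towards -y a plain round access hole has the pairing button deep inside.
- well_mouth (a point): Centre of the pen well's mouth, on the top of the pedestal (66 mm above the table). The mouth is a bright metal funnel 24 mm wide that narrows within 14 mm to a vertical bore 11.5 mm in diameter.
- well_floor (a point): Centre of the floor of the pen well, 8 mm above the table (58 mm below the mouth).
- hole_mouth (a point): Centre of the access hole at the deck's top face, 42 mm above the table, 82 mm from the pen well's axis. The hole is vertical, 15 mm in diameter.
- button_top (a point): Centre of the top of the pairing button (white, 10 mm across) inside the access hole: 18 mm below the deck when not pressed, so a finger cannot reach it.
- pair_button (a joint): How far the pairing button is pressed, in m: 0 = up, 0.005 = fully down at its stop. It moves straight down and springs back; it begins to move at about 1.5 N and reaches the stop at about 4 N.
- block: Wooden brush block 55 x 205 x 60 mm high, fixed to the table. Origin: centre of its underside; its long side lies along its y; it may be turned up to about 0.35 rad. Four vertical holes 11 mm in diameter and 50 mm deep along its y axis, at -75, -25, 25 and 75 mm.
- pen: Digital drawing pen: dark plastic rod 150 mm long, 9.5 mm in diameter, the lowest 22 mm a cone to a 3 mm tip, the other end blunt; 16 to 28 g. Origin at the tip, z towards the blunt end. Starts upright in any one of the block's holes, lower end 10 mm above the table.
- brush: Round brush 171 mm long, 14 to 25 g: straight wooden handle 9.5 mm in diameter, its last 18 mm tapering to a flat 5.5 mm tail; from 118 mm to 146 mm a round steel ferrule 9.5 mm in diameter, then pointed dark hair. Origin at the tail (bare handle end), z towards the hair. Starts upright in any one of the block's holes, lower end 10 mm above the table.
- brush_tail (a point): Centre of the tail end of the round brush's handle (same point as the brush's origin).
- pencil: Bystander: thick pencil 142 mm long, 9.5 mm in diameter, point up. Origin at its lower end. Starts upright in any one of the block's holes, lower end 10 mm above the table.
- flat_brush: Bystander: flat brush 151 mm long with a 9.5 mm handle; from 100 mm up a flat ferrule and light hair 20 mm wide (along its y). Origin at its lower end. Starts upright in any one of the block's holes, lower end 10 mm above the table.
- water_pot: Bystander: open white plastic bowl 124 mm across, 70 mm high. Origin: centre of its underside.
- bottle: Bystander: dark bottle 72 mm across, 200 mm high. Origin: centre of its underside.
- tape_roll: Bystander: roll of masking tape lying flat, 90 mm across, 25 mm high. Origin: centre of its underside.
- paint_tube: Bystander: paint tube lying flat, 77 mm long (along its x), 24 mm wide, 16 mm high, between the dock and the block. Origin: under its middle.
- ink_jar: Bystander: low closed jar 52 mm across, 60 mm high. Origin: centre of its underside.

How it is judged (in metres and radians):
On the way, in this order (a step that is already met when the one before it is completed fails the run):
1. The pen stands fully home in the dock's well and is let go (horizontal distance between pen and well_floor below 0.006 m and z of pen in the frame of well_floor below 0.004 m and angle between pen's own z axis and vertical below 0.1 rad and contact force between the fingers and pen below 0.05 N), for 0.2 s.
2. The brush, held in the gripper, presses the button down with its tail while the pen stands in the well (horizontal distance between pen and well_floor below 0.006 m and z of pen in the frame of well_floor below 0.004 m and angle between pen's own z axis and vertical below 0.1 rad and value of joint pair_button above 0.0035 m and contact force between brush and dock above 1 N and distance between brush_tail and button_top below 0.009 m and contact force between the fingers and brush above 1 N and angle between brush's own z axis and vertical below 0.35 rad), for 0.3 s.
At the end, for the whole second after the job is handed in: Pen untouched in the well, tip within 4 mm of its floor, 6 mm of its axis, tilt under 0.1 rad. Gripper holds the brush (over 1 N), tilt under 0.35 rad, its tail within 9 mm of the button's centre, pushing over 1 N, button pressed over 3.5 of 5 mm, through the last second (all of step 2 and contact force between the fingers and pen below 0.05 N); the arm keeps its last pose, push and grip.
It fails at once if A bystander (pencil, flat brush, water bowl, bottle, tape, paint tube or ink jar) is moved by more than 30 mm (distance of any of pencil, flat_brush, water_pot, bottle, tape_roll, paint_tube, ink_jar from where it was at the start of the episode above 0.03 m).
It also fails if it takes over 64 s, if anything falls off the work surface, if the arm or the gripper's body presses on something with over 40 N, if the wrist force passes 120 N, or if a joint passes its speed limit or range.

### The arm

A 7-joint arm with a two-finger parallel gripper is mounted at the origin on the work surface. World frame = base frame: x ahead of the robot, y to its left, z up, the work surface at z = 0. Lengths are in mm, angles in rad, forces in N, time in s.
With the tool pointing down it reaches from about 400 to 850 mm from the base axis. Payload 4.5 kg.
Tool frame: the origin (TCP) lies midway between the tips of the shut fingers; the grasp point (between the pads) lies 19 mm behind it; z points along the fingers, y is the line along which they close (so a half turn about z gives the same grasp; the last joint's range is limited). The gripper opens to 88 mm and grips with 3 to 60 N. Pads are 18 mm wide; open, the fingers measure 123 mm over their backs; the gripper's body (75 mm by 187 mm) begins 45 mm behind the grasp point.
Start: joints at [-1.287, 0.689, -0.195, 1.565, 0.157, 0.902, -0.215], TCP at [154.485, 605.63, 238.743] pointing down, gripper open.
Joint ranges: [-3.01, 3.01], [-0.46, 2.08], [-1.47, 1.51], [0.13, 2.56], [-1, 4.14], [0.04, 2.09], [-2.66, 2.66]. Speed limits (rad/s): [2.57, 2.57, 3.14, 3.14, 3.14, 3.14, 3.14].

### API

Orientations are given as a 3x3 rotation matrix whose columns are the frame's x, y, z axes.
In Python, from station import arm, vision, ticket, status gives the robot as it stands. Calls block until the motion is done:
- arm.movep(position, orientation): joint-space move of the TCP to a pose.
- arm.servo_line(position, feed=150, ori=None, until_force=None): straight line of the TCP; ori=None keeps the orientation; feed is the mean speed in mm/s. With until_force (N) it stops when the force on the tool has changed by that much, and returns True; else False.
- arm.goto_joints(angles): joint-space move.
- arm.let_go() and arm.clamp(strength=None): open the fingers fully, or close them until they stop; strength is the grip in N (None keeps the last).
- arm.wait(seconds).
- arm.ik(position, orientation): joint angles nearest the present ones, or None.
- vision.camera(name): name is "scene" or "top" or "wrist"; returns a dict with "frame" (420x560x3 uint8, red, green, blue), "vertical_fov" (degrees; the focal length in pixels is half the picture's height over the tangent of half this angle, whatever the lens; pixels are square), "cx", "cy" (the principal point, pixels), "eye" and "orientation" of the camera in the world; the wrist camera has in their place "T_tool_cam" (4x4, takes a point from camera to tool coordinates, whose origin is the TCP and whose axes are the flange's). Camera axes: x right, y up, looking along -z (the intrinsics and any distortion apply to the point x, -y, -z); pixel columns grow to the right and rows downward; lengths in mm; the calibration is good to about 2 mm. A picture is of the moment at which its call begins: read the wrist's pose just before it. There is no depth.
A pose or a line that the arm cannot do raises arm.PlanningError and nothing moves.
- ticket.sign_off(): hands the job in; it is judged then, once.
Readings, each from a call of its own:
- status.current_time_s(): time.
- status.current_q(): joint angles.
- status.current_qvel(): joint speeds.
- status.current_joint_torque(): joint torques, N m.
- status.current_tcp_pos(): TCP position.
- status.current_ee_rot(): TCP orientation.
- status.current_force(): force on the tool from outside, world axes, zero at the start.
- status.current_wrist_torque(): the same for the moment, N m.
- status.current_finger_gap(): finger opening in mm.
- status.current_gripper_force(): force on a finger pad.
Only numpy, scipy, OpenCV 4.12 (cv2) and the standard library are available. Lean on these libraries where they do the work, as an engineer would, in place of code of your own. Each camera call takes 0.05 s, during which the arm holds its last target. There are 200 camera calls.

## Working session

There is one attempt and no reset: what is moved stays moved. The work goes in short steps, each a Python script; the robot and the scene stay as the last script left them, time stands still between calls to the robot, and variables do not carry over. Pictures are saved under pics/ and viewed, at most 10 in all, crops included, and the job is handed in when it is done.

```bash
ls; mkdir -p pics
python3 - <<'E'
from station import arm, vision, ticket, status
import cv2,numpy as np
for n in ("scene","top"):
    c=vision.camera(n); cv2.imwrite(f"pics/{n}.png",c["frame"][:,:,::-1]); 
    print({k:v for k,v in c.items() if k!="frame"})
c=vision.camera("wrist");print({k:v for k,v in c.items() if k!="frame"})
cv2.imwrite("pics/w.png",c["frame"][:,:,::-1])
print(status.current_time_s(),status.current_ee_rot(),status.current_q())
E
```

```text
pics
{'vertical_fov': 57.901321421730664, 'cx': 272.29291131916335, 'cy': 204.48825054822527, 'eye': array([1013.00079955,  461.68239213,  674.68721184]), 'orientation': array([[-0.62834342, -0.53171934,  0.56785482],
       [ 0.77773476, -0.44596725,  0.44299193],
       [ 0.01769728,  0.7199915 ,  0.6937572 ]])}
{'vertical_fov': 56.30512349771133, 'cx': 283.8859878622003, 'cy': 207.91057308131232, 'eye': array([ 451.73781889,   78.39829033, 1029.8129366 ]), 'orientation': array([[ 0.01306846,  0.99491056, -0.09991089],
       [-0.99976545,  0.01127537, -0.01849062],
       [-0.01726998,  0.1001291 ,  0.99482456]])}
{'vertical_fov': 62.58593382687069, 'cx': 280.58567018247817, 'cy': 204.03195780525246, 'T_tool_cam': array([[ 7.06951805e-04,  9.51040457e-01,  3.09065607e-01,
         8.01488649e+01],
       [ 9.99999565e-01, -4.84399789e-04, -7.96813669e-04,
        -6.62775646e-02],
       [-6.08090721e-04,  3.09066036e-01, -9.51040386e-01,
        -1.44824677e+02],
       [ 0.00000000e+00,  0.00000000e+00,  0.00000000e+00,
         1.00000000e+00]])}
0.15 [[-9.68987127e-01  2.47111078e-01 -2.49033491e-04]
 [ 2.47111188e-01  9.68986216e-01 -1.33172318e-03]
 [-8.77735295e-05 -1.35196158e-03 -9.99999082e-01]] [-1.28717912  0.68980202 -0.19455223  1.56607594  0.15731442  0.9024617
 -0.21507057]
```

View pics/top.png

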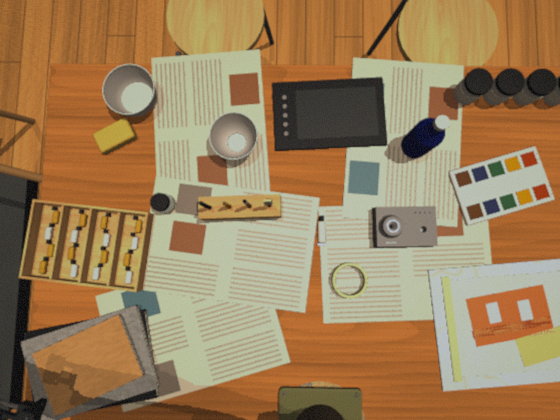

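View pics/scene.png

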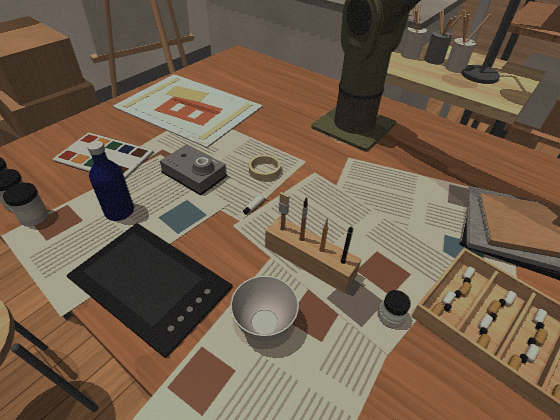

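The top view shows the block near (239,207), the dock near (404,227) with its well at (391,227) and hole at (424,230), and the tube at (322,229). In the scene view, the tools from right to left are a dark rod, two that could be the pencil or brush, and the flat brush. I'll enlarge both.

Run:
```python
import cv2,numpy as np
s=cv2.imread("pics/scene.png");t=cv2.imread("pics/top.png")
a=cv2.resize(s[185:295,260:370],(550,550),interpolation=cv2.INTER_CUBIC)[:, :]
a=cv2.resize(s[185:295,255:370],None,fx=3.4,fy=3.4,interpolation=cv2.INTER_CUBIC)
b=cv2.resize(t[185:230,190:290],None,fx=4,fy=4,interpolation=cv2.INTER_CUBIC)
d=cv2.resize(t[200:255,365:445],None,fx=5,fy=5,interpolation=cv2.INTER_CUBIC)
o=np.zeros((600,800,3),np.uint8)
o[:a.shape[0],:a.shape[1]]=a
o[:b.shape[0],400:400+b.shape[1]]=b
o[200:200+d.shape[0],400:400+d.shape[1]]=d
cv2.imwrite("pics/crops.png",o)
```

```text
(no output)
```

View pics/crops.png

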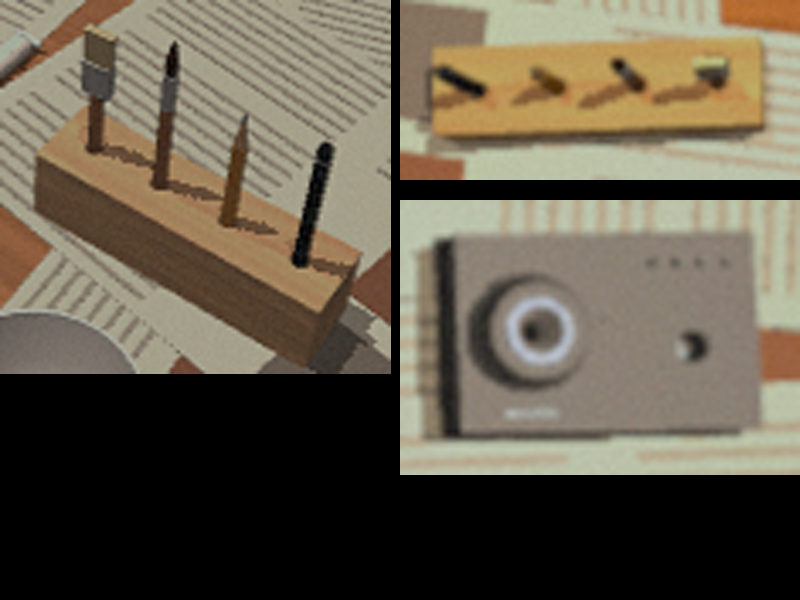

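Crops: from left (+y) to right the tools are pen, pencil, round brush, flat brush. In the top picture the block's top centre is (239.6,206.8), the pen foot (210.5,208), the brush foot (250,207.5), the well (393,226.2) and the hole (423.4,229.2).

```bash
cat > h.py <<'E'
from station import arm, vision, ticket, status
import cv2,numpy as np
def cam(n):
    p,R=np.array(status.current_tcp_pos()),np.array(status.current_ee_rot())
    c=vision.camera(n)
    if n=="wrist":
        T=np.array(c["T_tool_cam"]); c["eye"]=p+R@T[:3,3]; c["orientation"]=R@T[:3,:3]
    return c
def ray(c,u,v):
    f=210/np.tan(np.radians(c["vertical_fov"]/2))
    return np.array(c["orientation"])@np.array([(u-c["cx"])/f,-(v-c["cy"])/f,-1])
def at(c,u,v,z):
    d=ray(c,u,v); e=np.array(c["eye"]); return e+d*(z-e[2])/d[2]
def proj(c,P):
    f=210/np.tan(np.radians(c["vertical_fov"]/2))
    q=np.array(c["orientation"]).T@(np.array(P)-c["eye"]); return c["cx"]-f*q[0]/q[2], c["cy"]+f*q[1]/q[2]
def rot(a): # tool down, closing axis y at world angle a
    y=np.array([np.cos(a),np.sin(a),0]); z=np.array([0,0,-1.]); return np.column_stack([np.cross(y,z),y,z])
E
python3 - <<'E'
from h import *
c=cam("top"); np.set_printoptions(precision=1,suppress=True)
def P(n,u,v,z): p=at(c,u,v,z); print(n,p); return p
b=[P("corner",190+(x-400)/4,185+y/4,60) for x,y in [(432,47),(762,38),(765,127),(435,137)]]
print("len",np.linalg.norm(b[0]-b[1]),np.linalg.norm(b[1]-b[2]))
p=P("penfoot",210.5,208,60);P("pentop",200.5,204,160);r=P("brushfoot",250,207.5,60)
print(np.linalg.norm(p-r))
w=P("well",393,226.2,66);h=P("hole",423.4,229.2,42);print(np.linalg.norm((w-h)[:2]))
P("tube",322,229,16);P("bottle",424,138,100);P("pot",233,137,70);P("jar",162,203,60)
# try wrist views: candidate poses
for a in (0,np.pi/2,np.pi,-np.pi/2,0.08,0.08+np.pi):
  for t in ((p[:2]+r[:2])/2,(w[:2]+h[:2])/2,p[:2],w[:2],h[:2]):
    q=arm.ik([t[0],t[1],300],rot(a)); print(round(a,2),t,None if q is None else np.array(q))
E
```

```text
corner [574.8 311.6  60. ]
corner [582.6 105.3  60. ]
corner [527.  102.7  60. ]
corner [518.4 307.7  60. ]
len 206.44067272458034 55.661315612425646
penfoot [546.8 279.3  60. ]
pentop [545.8 281.4 160. ]
brushfoot [549.2 180.8  60. ]
98.59959966045804
well [ 506.6 -171.1   66. ]
hole [ 501.4 -252.9   42. ]
81.94859467038906
tube [500.   -1.8  16. ]
bottle [ 718.3 -239.8  100. ]
pot [725.5 226.3  70. ]
jar [558.  401.4  60. ]
0 [548. 230.] [-0.5  0.6  0.1  1.6 -0.1  1.  -0.4]
0 [ 504. -212.] [ 0.1  0.5  0.3  1.7 -0.2  0.9  0.5]
0 [546.8 279.3] [-0.6  0.6  0.1  1.5 -0.1  1.  -0.5]
0 [ 506.6 -171.1] [ 0.1  0.5  0.3  1.8 -0.2  0.9  0.4]
0 [ 501.4 -252.9] [ 0.2  0.5  0.3  1.7 -0.2  0.9  0.6]
1.57 [548. 230.] [-0.3  0.6 -0.3  1.6  0.2  1.   0.9]
1.57 [ 504. -212.] [ 0.4  0.5 -0.2  1.7  0.1  0.9  1.8]
1.57 [546.8 279.3] [-0.4  0.6 -0.3  1.5  0.2  1.   0.8]
1.57 [ 506.6 -171.1] [ 0.4  0.5 -0.2  1.8  0.1  0.9  1.7]
1.57 [ 501.4 -252.9] [ 0.5  0.5 -0.2  1.7  0.1  0.9  1.9]
3.14 [548. 230.] [-0.   0.7 -0.8  1.6  0.5  1.1  2.2]
3.14 [ 504. -212.] [-0.3  0.9  1.3  1.8 -0.9  1.2 -1.9]
3.14 [546.8
[... 311 characters left out ...]
.5 -0.4  1.1 -1.7]
-1.57 [ 506.6 -171.1] [-0.2  0.6  0.7  1.8 -0.4  0.9 -0.9]
-1.57 [ 501.4 -252.9] [-0.1  0.7  0.9  1.7 -0.6  1.1 -0.6]
0.08 [548. 230.] [-0.5  0.6  0.1  1.6 -0.1  1.  -0.3]
0.08 [ 504. -212.] [ 0.2  0.5  0.3  1.7 -0.2  0.9  0.6]
0.08 [546.8 279.3] [-0.6  0.6  0.1  1.5 -0.1  1.  -0.4]
0.08 [ 506.6 -171.1] [ 0.1  0.5  0.3  1.8 -0.2  0.9  0.5]
0.08 [ 501.4 -252.9] [ 0.2  0.5  0.3  1.7 -0.2  0.9  0.6]
3.22 [548. 230.] [-0.   0.7 -0.8  1.6  0.5  1.1  2.3]
3.22 [ 504. -212.] [-0.3  0.9  1.3  1.8 -0.9  1.2 -1.8]
3.22 [546.8 279.3] [-0.1  0.7 -0.8  1.5  0.5  1.2  2.2]
3.22 [ 506.6 -171.1] [-0.4  0.8  1.3  1.8 -0.9  1.2 -1.9]
3.22 [ 501.4 -252.9] [-0.2  0.9  1.3  1.7 -0.9  1.3 -1.8]
```

Scale checks agree (82 mm, 206 mm). I'll refine with wrist views of the dock and block.

Run:
```python
from h import *
import pickle
out={}
for n,p in (("dock",[504,-180,270]),("block",[550,255,270])):
    arm.movep(p,rot(0)); arm.wait(0.2)
    c=cam("wrist"); out[n]=c; print(status.current_time_s(),status.current_tcp_pos())
pickle.dump(out,open("w.pkl","wb"))
o=np.vstack([cv2.resize(out[n]["frame"][:,:,::-1],None,fx=1,fy=1) for n in out])
# side-by-side crops centred on predicted
tiles=[]
for n,P in (("dock",[507,-171,66]),("dock",[501,-253,42]),("block",[548,281,60]),("block",[551.5,181.5,60])):
    u,v=proj(out[n],P); x,y=int(u)-50,int(v)-37; print(n,P,u,v,"crop",x,y)
    im=cv2.copyMakeBorder(out[n]["frame"][:,:,::-1],100,100,100,100,cv2.BORDER_CONSTANT)
    t=cv2.resize(im[y+100:y+175,x+100:x+200],(400,300),interpolation=cv2.INTER_CUBIC)
    tiles.append(t)
cv2.imwrite("pics/wr.png",np.vstack([np.hstack(tiles[:2]),np.hstack(tiles[2:])]))
```

```text
3.4667 [ 504.14040005 -179.66618129  269.96191406]
5.325 [550.37982399 253.96699768 270.08965577]
dock [507, -171, 66] 283.0038999096554 165.6250714121732 crop 233 128
dock [501, -253, 42] 277.42855351905655 230.9297100598689 crop 227 193
block [548, 281, 60] 277.71304608623393 146.25560520975284 crop 227 109
block [551.5, 181.5, 60] 281.21511568446135 235.89502710470822 crop 231 198
```

View pics/wr.png

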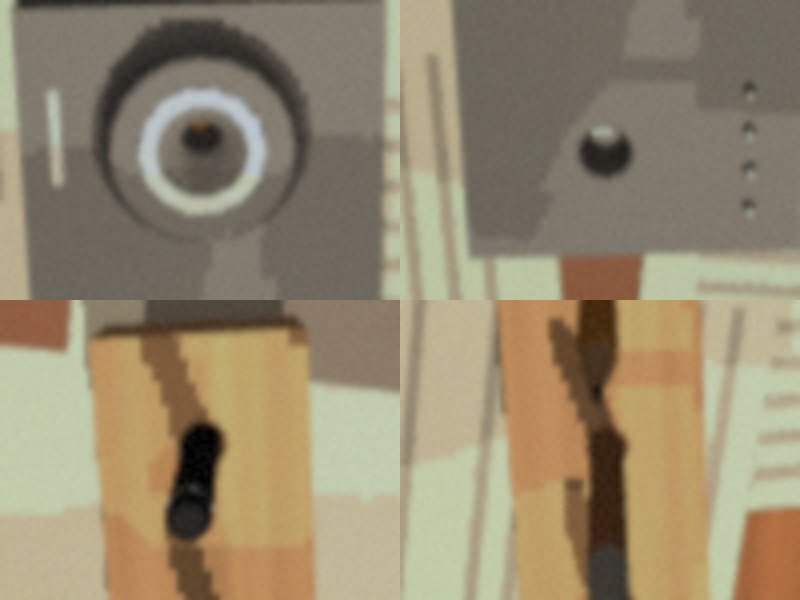

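Wrist crops show the well ring at (283.8,165.8), the hole at (278.5,230.8), the pen foot at (277.7,144.5) with its top at (273.7,162.8), and the brush foot at (282.7,233). All are within about 1–2 px of the predictions.

Run:
```python
from h import *
import pickle
np.set_printoptions(precision=1,suppress=True)
o=pickle.load(open("w.pkl","rb"))
print(at(o["dock"],283.75,165.75,66),at(o["dock"],278.5,230.75,42))
b=o["block"];print(at(b,277.7,144.5,60),at(b,273.7,162.8,160),at(b,282.7,233,60))
pen=np.array([547.5,281])
R=rot(0.03); x,y=pen
arm.movep([x,y,215],R); arm.servo_line([x,y,106],feed=120)
arm.clamp(25); arm.wait(0.2)
print(status.current_time_s(),status.current_finger_gap(),status.current_gripper_force(),status.current_force())
arm.servo_line([x,y,180],feed=100);print(status.current_force())
arm.servo_line([x,y,300],feed=200);
print(status.current_time_s(),status.current_finger_gap(),status.current_tcp_pos(),status.current_force())
for n in ("scene","wrist"):cv2.imwrite(f"pics/p_{n}.png",cam(n)["frame"][:,:,::-1])
s=cv2.imread("pics/p_scene.png");print(proj(cam("scene"),[x,y,319]))
cv2.imwrite("pics/p1.png",np.hstack([cv2.resize(s[60:330,230:430],(400,540)),cv2.resize(cv2.imread("pics/p_wrist.png"),(400,300))[np.minimum(np.arange(540),299)]]))
```

```text
[ 507.8 -171.1   66. ] [ 502.2 -252.8   42. ]
[548.  282.8  60. ] [545.7 283.6 160. ] [553.2 185.   60. ]
8.1167 8.789613646285774 25.000049115842558 [ 0.1 -0.4  0.7]
[ 0.2  0.4 -0.6]
9.7583 8.300522058286134 [546.7 280.7 298.7] [-1.1 -0.5 -0.7]
(np.float64(365.84441710501886), np.float64(158.24930545875145))
```

View pics/p1.png

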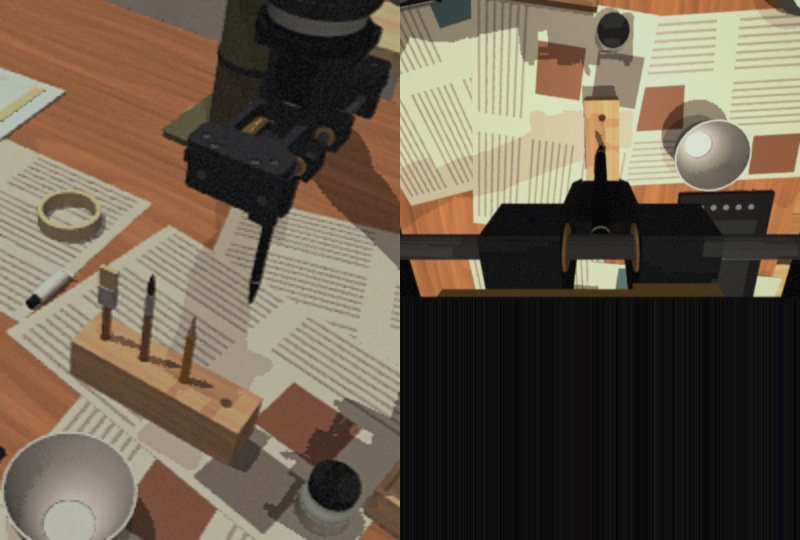

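The pen is held and hangs nearly straight: its tip is at (356,211) in the scene view and (281,207) in the wrist view. I'll triangulate the tip.

Run:
```python
from h import *
np.set_printoptions(precision=1,suppress=True)
s=cam("scene");w=cam("wrist");p=np.array(status.current_tcp_pos());print(p)
for c,n in((s,"scene"),(w,"wrist")): print(n,proj(c,p-[0,0,96]))
print(at(s,356,211,p[2]-96)-p,at(w,281.4,207,p[2]-96)-p)
o=np.hstack([cv2.resize(s["frame"][185:235,330:380,::-1],(400,400),interpolation=2),cv2.resize(w["frame"][185:235,256:306,::-1],(400,400),interpolation=2)])
cv2.imwrite("pics/tip.png",o)
```

```text
[547.  280.8 298.7]
scene (np.float64(353.4865935642816), np.float64(210.8829089644598))
wrist (np.float64(280.87683477838357), np.float64(206.67519001845406))
[ -2.6   3.6 -96. ] [  0.4  -0.2 -96. ]
```

View pics/tip.png

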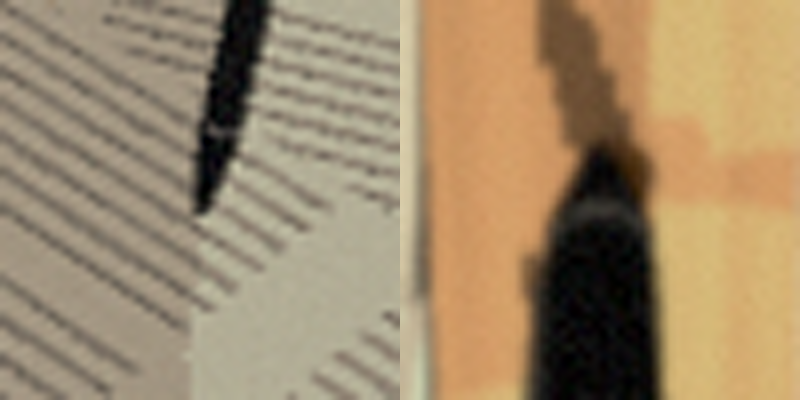

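Tip is offset about (0, +2.5) mm from the TCP; I'll compensate and insert.

Run:
```python
from h import *
np.set_printoptions(precision=1,suppress=True)
R=rot(-0.03); x,y=507.3,-173.0
arm.movep([x,y,300],R); arm.servo_line([x,y,185],feed=150)
f0=np.array(status.current_force())
for z,feed in((150,60),(99,50)):
    r=arm.servo_line([x,y,z],feed=feed,until_force=10)
    print(r,status.current_time_s(),status.current_tcp_pos(),np.array(status.current_force())-f0)
    if r: break
c=cam("scene")["frame"][:,:,::-1];w=cam("wrist")["frame"][:,:,::-1]
cv2.imwrite("pics/ins.png",np.hstack([cv2.resize(c[70:220,120:270],(400,400)),cv2.resize(w,(400,300))[np.minimum(np.arange(400),299)]]))
```

```text
False 13.325 [ 507.3 -173.1  149.9] [0.8 0.4 0.9]
True 14.1917 [ 507.1 -173.   103.1] [-0.7  0.7  8.4]
```

View pics/ins.png

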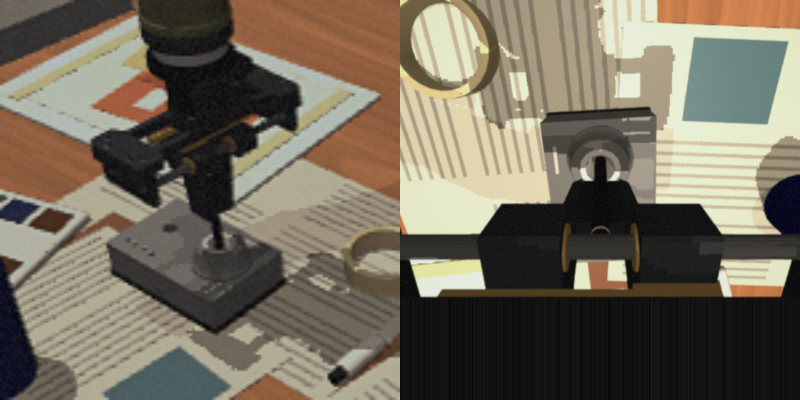

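The pen is seated: contact at TCP z=103, as expected for tip z≈8. I'll release, check it, then take the brush.

Run:
```python
from h import *
np.set_printoptions(precision=1,suppress=True)
arm.let_go(); arm.wait(0.4)
p=status.current_tcp_pos(); arm.servo_line([p[0],p[1],280],feed=150); arm.wait(0.1)
w=cam("wrist"); print("pen top pred",proj(w,[507.5,-171.2,158]))
wi=cv2.resize(w["frame"][:,:,::-1],(400,300))
R=rot(0.03);x,y=552.3,183
arm.movep([x,y,260],R);arm.servo_line([x,y,123],feed=120)
arm.clamp(40);arm.wait(0.2)
print(status.current_time_s(),status.current_finger_gap(),status.current_gripper_force(),status.current_force())
arm.servo_line([x,y,200],feed=100);arm.servo_line([x,y,315],feed=200);arm.wait(0.2)
s=cam("scene");w=cam("wrist");p=np.array(status.current_tcp_pos())
print(status.current_time_s(),p,status.current_finger_gap(),status.current_force())
import pickle;pickle.dump((s,w,p),open("b.pkl","wb"))
us,vs=proj(s,p-[0,0,113]);uw,vw=proj(w,p-[0,0,113]);print("tail pred",us,vs,uw,vw)
def cr(im,u,v,h=25):
    x,y=int(u)-h,int(v)-h;print("crop",x,y);return cv2.resize(im["frame"][y:y+2*h,x:x+2*h,::-1],(300,300),interpolation=2)
si=cv2.resize(s["frame"][:,:,::-1],(400,300))
cv2.imwrite("pics/br.png",np.vstack([np.hstack([wi,si]),np.hstack([cr(s,us,vs),cr(w,uw,vw),np.zeros((300,200,3),np.uint8)])]))
```

```text
pen top pred (np.float64(282.4627047311696), np.float64(195.47331021428468))
21.4333 7.672544912661172 39.999933135642074 [ 0.5 -0.3  0.5]
23.375 [551.9 182.9 314. ] 7.956046598974402 [ 0.9 -0.3  0.3]
tail pred 306.5942285747311 189.3342124674962 280.779375456936 199.88397600629196
crop 281 164
crop 255 174
```

View pics/br.png

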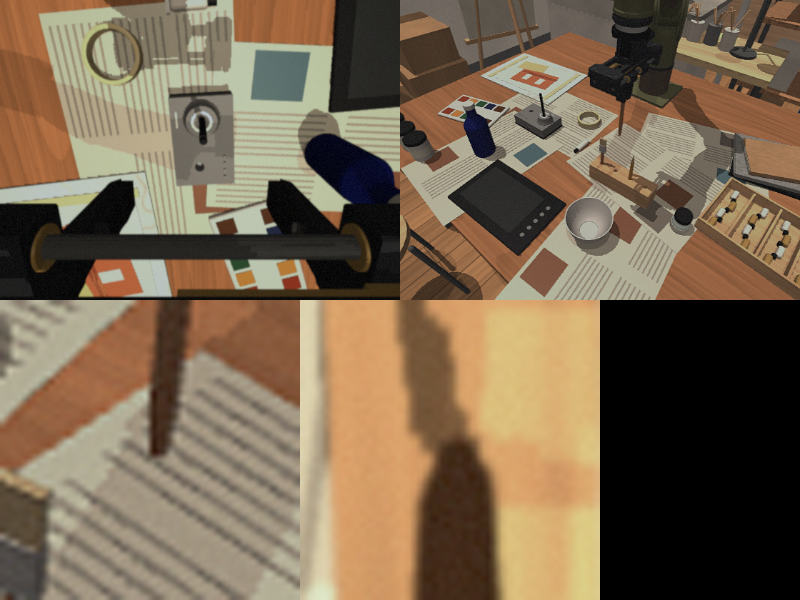

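The pen stands home (top at (284,193), predicted (282.5,195.5)). The brush hangs straight, its tail within 1 mm of the TCP axis: scene (307.2,189.8), predicted (306.6,189.3). Now to press.

Run:
```python
from h import *
np.set_printoptions(precision=1,suppress=True)
R=rot(-0.06); x,y=502,-252.8
arm.movep([x,y,315],R); arm.servo_line([x,y,172],feed=150); arm.wait(0.2)
f0=np.array(status.current_force())
r=arm.servo_line([x,y,142],feed=40,until_force=5)
print(r,status.current_tcp_pos(),np.array(status.current_force())-f0)
if not r:
    for z in np.arange(140,124,-1.):
        arm.servo_line([x,y,z],feed=15); arm.wait(0.1)
        f=np.array(status.current_force())-f0; print(z,np.array(status.current_tcp_pos()),f)
        if f[2]>8: break
print(status.current_time_s())
c=cam("scene")["frame"][:,:,::-1];w=cam("wrist")["frame"][:,:,::-1]
cv2.imwrite("pics/press.png",np.hstack([cv2.resize(c[70:220,120:270],(400,400)),cv2.resize(w,(400,300))[np.minimum(np.arange(400),299)]]))
```

```text
False [ 502.1 -252.9  142.1] [-0.  -0.4  0.4]
140.0 [ 502.1 -252.8  140.1] [ 0.2 -0.6 -0.1]
139.0 [ 502.  -252.8  139. ] [-0.8 -0.4  0.6]
138.0 [ 502.  -252.8  138. ] [ 0.3 -0.6  1. ]
137.0 [ 502.  -252.8  137. ] [-0.8 -0.5  0.3]
136.0 [ 502.1 -252.9  136.1] [-0.1 -0.8  1.6]
135.0 [ 502.1 -252.9  135.1] [ 0.4 -0.3  2. ]
134.0 [ 502.1 -252.8  134. ] [ 1.  -0.3  3.6]
133.0 [ 502.  -252.8  133. ] [-0.8 -0.3  3.7]
132.0 [ 502.  -252.8  132. ] [-0.4 -0.6  4.3]
131.0 [ 502.5 -253.2  131.7] [-0.  -0.5  8.8]
30.7167
```

View pics/press.png

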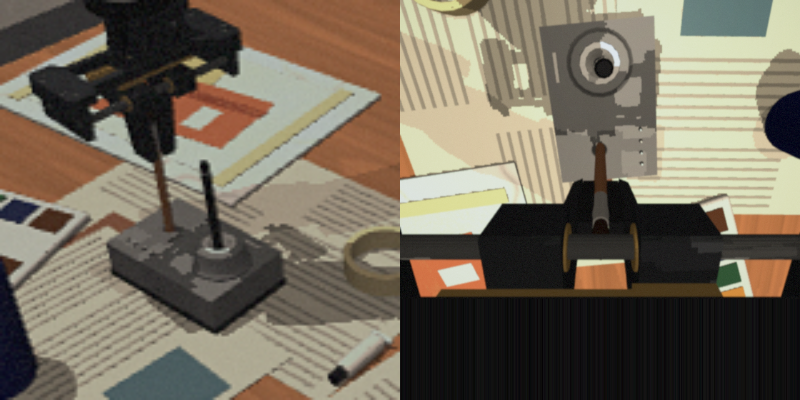

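The brush is upright in the hole and the pen is standing in the well. The force follows the button spring (1.6 to 4.3 N) and then jumps at the stop.

Run:
```python
from h import *
arm.wait(0.6); print(status.current_force(),status.current_gripper_force(),status.current_finger_gap(),status.current_tcp_pos())
print(ticket.sign_off(),status.current_time_s())
```

```text
[-0.19008055  0.67803648  7.5714841 ] 39.99554807115487 8.049167425141128 [ 502.49861591 -253.17569894  131.63928282]
the job is handed in; nothing more can be done
the job is handed in; nothing more can be done
```

The job is handed in (verdict not shown): the pen stands released in the dock's well, and the gripper is holding the brush upright on the pairing button at its stop with about 8 N, some 31 s into the 64 s limit.

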